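Open the cooling cage and hold its gate wide

ROBOT

A 6-joint arm with a two-finger parallel gripper is mounted at the origin on a cart in front of the work surface, level with it; the furniture and walls round the work are solid. World frame = base frame: x ahead of the robot, y to its left, z up, the work surface at z = 0. Lengths are in m, angles in rad, forces in N, time in s.
With the tool pointing down it reaches from about 0.425 to 0.95 m from the base axis. Payload 3.5 kg.
Tool frame: the origin (TCP) lies on the centre line of the jaws, within the pads' length; the fingertips stand 25 mm ahead of it and the grasp point (between the pads) lies 6 mm ahead of it (ctrl.finger_overhang is the distance from the TCP to the fingertips, in m); z points along the fingers, y is the line along which they close (so a half turn about z gives the same grasp; the last joint's range is limited). The gripper opens to 85 mm and grips with 20 to 120 N. Pads are 22 mm wide; open, the fingers measure 114 mm over their backs; the gripper's body (76 mm by 85 mm) begins 54 mm behind the grasp point. The pads swing forward as they close: fully open they stand 13 mm farther back than shut.
Start: joints at [1.037, 0.286, 1.577, -0, 1.279, -0.15], TCP at [0.253, 0.626, 0.256] pointing down, gripper open.
Joint ranges: [-2.77, 2.77], [-0.9, 2.22], [0.21, 2.48], [-1.53, 4.67], [0.24, 2.81], [-2.84, 2.84]. Speed limits (rad/s): [2.79, 2.79, 3.14, 3.14, 3.14, 3.14].

INTERFACE

Orientations are given as a unit quaternion [x, y, z, w].
In Python, from plant import get_state, imaging, job, ctrl gives the robot as it stands.
- The arm moves only by the tool jog_arm, never from a script. Its argument "increments" is a list of rows, each an object of numbers: "dx", "dy", "dz": the shift along the world's x, y, z each as a share of 12 cm, from -1 to 1; "ax", "ay", "az": the turn, a rotation vector about the world's x, y, z each as a share of pi/2 rad, from -1 to 1; "gripper": the gripper command: -1 is shut, 1 is fully open, values between are in proportion. A call has 1 to 10 rows; each row is the pose to reach, as a shift and turn from the pose commanded when the call began; what a row does not reach only later rows make up. A row lasts 1/10 s, in which the tool goes at most 50 mm and 8.59 degrees, less where a joint would pass 70% of its speed; a pose out of reach is approached as far as the arm can. A call with a number of a shift or a turn outside -1 to 1 is refused whole. A call with a gripper value outside its range is refused whole. The fingers move at their own pace and stop on an object; "force" is the grip in N (left out, the last holds). Time passes only in rows, so rows that repeat a pose let the fingers close. It gives the time, the measured TCP pose, the force, the opening and the grip force at its end, in the units of the state.
- get_state(): the state, without advancing time (a new reading comes with each control period).
- imaging.read_camera(name): name is "scene" or "top" or "wrist"; returns a dict with "frame" (384x512x3 uint8, blue, green, red), "depth" (384x512 float32, m along the optical axis (not along the pixel's ray), 0 where there is no reading), "camera_matrix" (3x3 intrinsics, pixels), "extrinsics" (4x4, takes a point from camera to world coordinates); the wrist camera has in their place "mount" (4x4, takes a point from camera to tool coordinates, whose origin is the TCP and whose axes are the flange's). Camera axes: x right, y up, looking along -z (the intrinsics and any distortion apply to the point x, -y, -z); pixel columns grow to the right and rows downward; lengths in m; the calibration is good to about 2 mm. A picture is of the moment at which its call begins: read the wrist's pose just before it.
- job.sign_off(): hands the job in; it is judged then, once.
The state is a dict: "time": time; "qpos": joint angles; "dq": joint speeds; "joint_efforts": joint torques, N m; "eef_pos": TCP position; "tcp_rot": TCP orientation; "contact_force": force on the tool from outside, world axes, zero at the start; "wrist_torque": the same for the moment, N m; "opening": opening from 0.0 (shut) to 1.0 (fully open); "finger_force": force on a finger pad.
Only numpy, scipy, OpenCV 4.12 (cv2) and the standard library are available. Lean on these libraries where they do the work, as an engineer would, in place of code of your own. Each camera call takes 0.05 s, during which the arm holds its last target. There are 200 camera calls.

TASK

Open the little steel cooling cage so that a colleague can lift out the candle tins: first squeeze the side catch fully home, which unlocks the gate's own spring catch, then squeeze that gate catch and, keeping it pinched, swing the gate out past its half-way click. Finish while still pinching the gate by its catch, holding it still and wide open, near the end of its swing; do not let go, and leave the other things on the bench where they are.

Things in the scene. Friction and masses are not known exactly. Their poses are not given: they have to be found in the camera images.
- cage: Open-topped steel-bar cage fixed to the bench, 200 mm deep (x), 160 wide (y), 150 high; origin at the centre of its underside, z up. The gate closes the front, x = -100 mm, hinged at the front post at y = +80, nearer the robot; latch post at y = -80. The front looks to the robot's right. The side rail at y = -80 carries the side catch. Two tins stand fixed inside, under 70 mm high.
- side_squeeze (a point): Pinch point of the side catch, 185 mm up, at (-6.5, -80, 185) mm in the cage's frame, same axes: middle of its two upright plates (8 mm thick, 24 wide, tops 196 mm up) when squeezed. Rear plate fixed, outer face 12.5 mm at +x; front plate slides, outer face 27.5 mm at -x at rest, 12.5 squeezed. Fingers close along x, from above; parts below the plates are under 163 mm high.
- side_catch (a joint): Slide of the side catch, m: 0 as found (locked), 0.015 squeezed home; open from 0.011. Squeeze its front plate back to the fixed rear plate, about 3 N; no spring, it stays where it is left. Under about 0.006 its tongue bars the gate catch.
- gate: The swinging gate with its catch; origin on the hinge axis, level with the cage's underside. Turns with the gate: y runs along the gate from latch end to hinge, z up, x into the cage when shut. On its top rail stand the catch's fixed upright plate (hinge side) and sprung trigger plate (latch side).
- gate_squeeze (a point): Pinch point of the gate catch, at (0, -90, 185) mm in the gate's frame, same axes: middle of its plates (8 mm thick, 24 wide, tops 196 mm up) when squeezed. Fixed plate's outer face 12 mm at +y; trigger's outer face 28 mm at -y at rest, 13 squeezed. Fingers close along y, from above; parts below the plates are under 165 mm high.
- gate_trigger (a joint): Slide of the gate catch's trigger and bolt, m: 0 as found (bolt in the keeper), 0.015 fully squeezed. Squeeze the trigger plate to the fixed plate, 3 to 6 N; it springs back. The bolt clears the keeper from about 0.009; keep it squeezed as the gate swings.
- gate_hinge (a point): Point on the gate's upright hinge axis, 185 mm above the bench; at (-100, 80, 185) mm in the cage's frame, with the cage's axes.
- gate_swing (a joint): Gate angle, rad: 0 shut, grows as it swings out of the cage, clockwise from above, to a stop at 1.35; wide open from 1.1. Gate 146 mm long, 10 mm above the bench. A weak spring closes it (1 to 2 N at the catch). A click detent between about 0.2 and 0.8 rad takes about 4 N at the catch to pass. Let go beyond it, the gate drifts back to about 0.8 rad or shuts.
- wax_block: Bystander: smooth wax block 44 x 62 x 28 mm, origin at the centre of its underside.
- matchbox: Bystander: matchbox 36 x 53 x 15 mm, origin at the centre of its underside.
- empty_tin: Bystander: empty tin, 68 mm across, 62 mm high, origin at the centre of its underside.
- tape: Bystander: roll of tape lying flat, 98 mm across, 25 mm high, origin at the centre of its underside.
- rough_wax: Bystander: rough wax block 44 x 72 x 28 mm, origin at the centre of its underside.

How it is judged:
By the outcome, as a careful person would: the job done as asked, in the order asked, and still so for the second after the job is handed in, while the arm keeps its last pose, push and grip.
It also fails if it takes over 38 s, if anything falls off the work surface, if the arm or the gripper's body presses on something with over 40 N, if the wrist force passes 120 N, or if a joint passes its speed limit or range.

## Working session

There is one attempt and no reset: what is moved stays moved. The work goes in short steps, Python scripts to look and compute and a tool call to move; the robot and the scene stay as the last step left them, time stands still between calls to the robot, and variables do not carry over. Pictures are saved under pics/ and viewed, at most 10 in all, crops included, and the job is handed in when it is done.

Besides the shell and the picture viewer there is one more tool, called after "Emit:" by a JSON object that holds its "op" and its "data", one argument or row to a line. jog_arm: Moves the arm, as the interface text tells. Shift numbers are shares of 12 cm and turn numbers shares of pi/2 rad, none past 1 either way. Its arguments: {"type":"object","properties":{"increments":{"type":"array"},"force":{"type":"number"}},"required":["increments"]}

```bash
mkdir -p pics; cat > h.py <<'E'
import numpy as np,cv2
from plant import get_state,imaging,job,ctrl
def cloud(c,E):
    d=c['depth'];K=c['camera_matrix'];v,u=np.mgrid[:384,:512]
    P=np.stack([(u-K[0,2])/K[0,0]*d,-(v-K[1,2])/K[1,1]*d,-d,np.ones_like(d)],-1)
    W=(P@E.T)[...,:3];W[d==0]=np.nan;return W
E
python3 - <<'E'
from h import *
for n in('scene','top'):
    c=imaging.read_camera(n);cv2.imwrite(f'pics/{n}1.png',c['frame']);W=cloud(c,c['extrinsics']);np.save(n+'.npy',W)
    print(c['extrinsics'][:3,3],np.nanmin(W,(0,1)),np.nanmax(W,(0,1)))
s=get_state();print(s)
E
```

```text
[ 0.41525645 -0.36359242  1.18536383] [-1.11273437 -0.32831953 -0.77736507] [2.20608179 2.2578273  0.68917794]
[0.31758058 0.20780498 1.56017337] [-0.25313097 -0.54923032 -0.78009679] [1.5866593  1.52969511 0.65069863]
{'time': 0.1, 'qpos': array([ 1.03697030e+00,  2.87134193e-01,  1.57803529e+00,  6.00042427e-06,
        1.27860903e+00, -1.49992489e-01]), 'dq': array([-4.74757095e-08, -1.29233103e-03, -5.20798713e-03,  4.02091776e-04,
       -1.34555088e-03,  2.03494512e-04]), 'joint_efforts': array([ 1.97269619e-04, -4.07293510e+01, -2.93700743e+01, -1.38706787e-04,
        3.41455489e-03, -8.02079597e-06]), 'eef_pos': array([0.25245941, 0.62542438, 0.25504482]), 'tcp_rot': array([ 1.90741559e-01,  9.81639681e-01, -1.02870357e-03, -3.69150275e-04]), 'contact_force': array([ 0.46224508, -0.41112356, -0.17097469]), 'wrist_torque': array([0.01204908, 0.00088905, 0.0086342 ]), 'finger_force': 0.0, 'opening': 1.0041514218743233}
```

View pics/scene1.png

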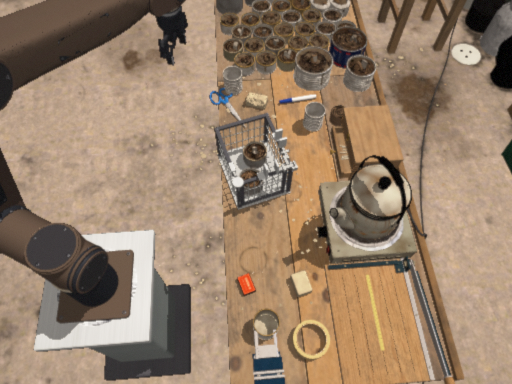

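View pics/top1.png

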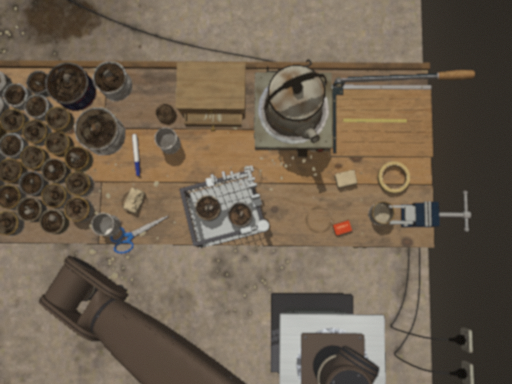

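The cage is at about (240,165) px in the scene view and (225,207) in the top view. Its gate faces image right in the top view, with the hinge near (265,228). Next I'll extract points by height around the cage.

```bash
python3 - <<'E'
from h import *
for n in('scene','top'):
    W=np.load(n+'.npy'); 
    print(n,W[207,225] if n=='top' else W[165,240])
    m=(W[...,2]>.1)&(W[...,2]<.23)&(abs(W[...,0]-.5)<.3)&(abs(W[...,1]-.45)<.4)
    if n=='top': print(W[228,265],W[120,200])
    k,l,st,ce=cv2.connectedComponentsWithStats(m.astype(np.uint8))
    for i in range(1,k):
        if st[i,4]>8: p=W[l==i];print(st[i],p.min(0).round(3),p.max(0).round(3))
    a,b=((175,270),(165,285)) if n=='top' else ((205,305),(105,215))
    f=cv2.imread(f'pics/{n}1.png')
    x0,x1=(170,280) if n=='top' else (205,305); y0,y1=(160,255) if n=='top' else (105,215)
    F=cv2.resize(f[y0:y1,x0:x1],None,fx=5,fy=5,interpolation=cv2.INTER_CUBIC)
    Z=W[y0:y1,x0:x1,2];Zc=cv2.applyColorMap((np.clip(np.nan_to_num(Z),0,.21)/.21*255).astype(np.uint8),cv2.COLORMAP_JET)
    cv2.imwrite(f'pics/{n}_c.png',F);cv2.imwrite(f'pics/{n}_z.png',cv2.resize(Zc,None,fx=5,fy=5,interpolation=0))
# top view: bird's-eye high points
a=cv2.imread('pics/top_c.png');b=cv2.imread('pics/scene_c.png')
h=max(len(a),len(b));o=np.zeros((h,a.shape[1]+b.shape[1],3),np.uint8);o[:len(a),:a.shape[1]]=a;o[:len(b),a.shape[1]:]=b
cv2.imwrite('pics/both.png',cv2.resize(o,None,fx=.75,fy=.75)); print(o.shape)
E
```

```text
scene [0.42164921 0.35902198 0.00957417]
[311  54   7   5  19] [0.693 0.718 0.1  ] [0.713 0.733 0.114]
[ 329  107   68  129 2285] [0.636 0.05  0.1  ] [0.8   0.479 0.23 ]
[ 214  113   84   81 1628] [0.35  0.196 0.1  ] [0.581 0.454 0.202]
[375 164   8   3  18] [0.777 0.194 0.225] [0.796 0.202 0.23 ]
top [0.47694743 0.33377907 0.00599657]
[0.40307451 0.20764968 0.1580901 ] [0.75595434 0.41910571 0.00863379]
[267  84   8  16  50] [0.766 0.186 0.164] [0.8   0.206 0.23 ]
[319  84   5  10  24] [0.774 0.05  0.221] [0.799 0.062 0.23 ]
[ 176   94   70   18 1051] [0.755 0.271 0.1  ] [0.8   0.477 0.134]
[ 266   94   58   50 1117] [0.636 0.05  0.1  ] [0.77  0.208 0.23 ]
[ 91 124   5   8  29] [0.691 0.718 0.101] [0.711 0.734 0.117]
[ 180  166   89   81 1369] [0.351 0.199 0.101] [0.579 0.452 0.202]
(550, 1050, 3)
```

View pics/both.png

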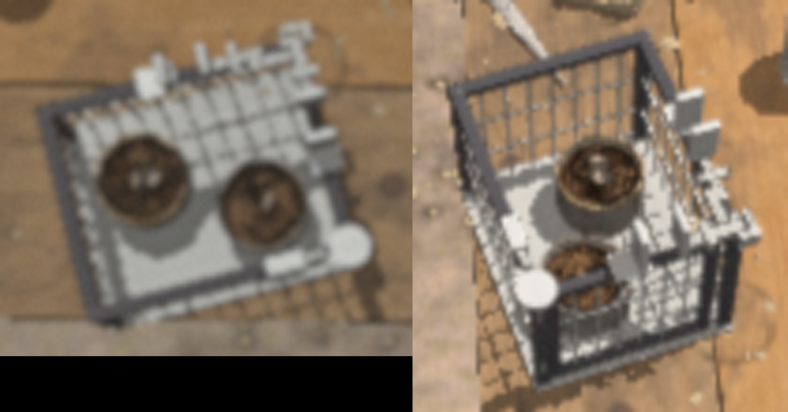

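```bash
python3 - <<'E'
from h import *
Q=[]
for n in('scene','top'):
    W=np.load(n+'.npy')
    roi=(W[...,0]>.33)&(W[...,0]<.6)&(W[...,1]>.17)&(W[...,1]<.48)
    m=roi&(W[...,2]>.14)&(W[...,2]<.156); p=W[m][:,:2].astype(np.float32)
    print(n,len(p),cv2.minAreaRect(p),'\n',cv2.boxPoints(cv2.minAreaRect(p)))
    m=roi&(W[...,2]>.170)
    k,l,st,ce=cv2.connectedComponentsWithStats(m.astype(np.uint8))
    for i in range(1,k):
        q=W[l==i]; print(st[i],q.mean(0).round(4),q.min(0).round(3),q.max(0).round(3))
    Q.append(W[roi&(W[...,2]>.135)])
Q=np.vstack(Q)
I=np.zeros((600,660,3),np.uint8);
for x,y,z in Q:
    c=(90,90,90) if z<.145 else (255,255,255) if z<.16 else (0,200,0) if z<.175 else (0,0,255)
    cv2.circle(I,(int((.49-y)*2000),int((.61-x)*2000)),2,c,-1)
for x in np.arange(.35,.6,.05): cv2.putText(I,f'{x:.2f}',(0,int((.61-x)*2000)),0,.4,(0,255,255))
for y in np.arange(.2,.48,.05): cv2.putText(I,f'{y:.2f}',(int((.49-y)*2000),595),0,.4,(0,255,255))
cv2.imwrite('pics/bev.png',I)
E
```

```text
scene 712 ((0.46059465408325195, 0.32756972312927246), (0.18904104828834534, 0.22384582459926605), 15.880657196044922) 
 [[0.33905566 0.4093569 ]
 [0.4003076  0.19405441]
 [0.58213365 0.24578255]
 [0.5208817  0.46108502]]
[275 129   8   8  53] [0.5373 0.3516 0.1875] [0.526 0.346 0.171] [0.548 0.359 0.199]
[278 137   9   9  56] [0.5452 0.3205 0.1882] [0.534 0.316 0.173] [0.557 0.329 0.2  ]
[274 160   5  12  45] [0.5192 0.24   0.1882] [0.514 0.231 0.171] [0.525 0.253 0.202]
[263 163   5  12  46] [0.4883 0.2323 0.189 ] [0.483 0.223 0.171] [0.494 0.247 0.2  ]
top 830 ((0.4607609510421753, 0.3279971182346344), (0.18852727115154266, 0.21816083788871765), 15.529391288757324) 
 [[0.34073418 0.40785792]
 [0.39914298 0.19766141]
 [0.5807877  0.24813631]
 [0.5223789  0.45833284]]
[222 172   5  10  29] [0.5432 0.3225 0.1931] [0.533 0.317 0.171] [0.555 0.329 0.202]
[211 175   5   9  29] [0.5353 0.3532 0.1922] [0.525 0.348 0.174] [0.547 0.359 0.199]
[249 183   8   6  33] [0.5179 0.2436 0.1905] [0.513 0.234 0.172] [0.525 0.254 0.199]
[252 195   8   5  31] [0.487  0.235  0.1912] [0.482 0.225 0.172] [0.492 0.245 0.201]
[246 228   1   1   1] [0.4017 0.2606 0.1717] [0.402 0.261 0.172] [0.402 0.261 0.172]
[241 230   1   1   1] [0.396  0.2745 0.1709] [0.396 0.275 0.171] [0.396 0.275 0.171]
[247 231   1   1   1] [0.3935 0.2578 0.1701] [0.393 0.258 0.17 ] [0.393 0.258 0.17 ]
[244 233   1   1   1] [0.3877 0.2659 0.1728] [0.388 0.266 0.173] [0.388 0.266 0.173]
```

View pics/bev.png

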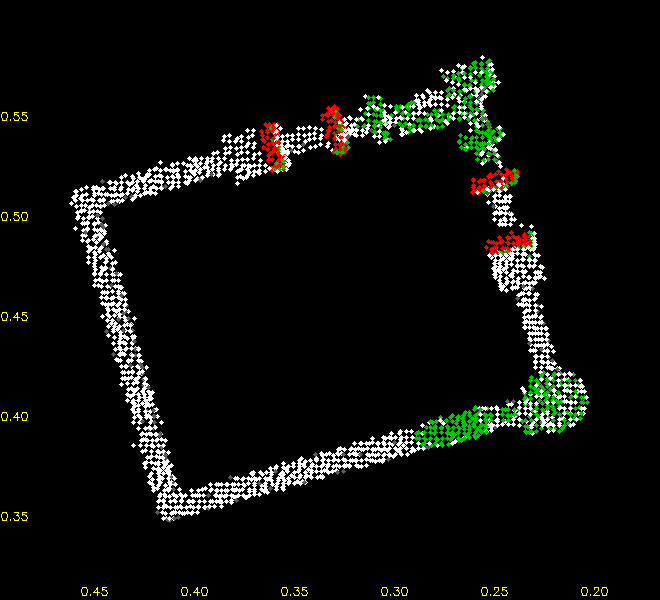

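The measurements agree with each other: plate spacings are 31.9 mm where 32 is expected, the side-to-gate distance is 105.9 mm where 106.0 is expected, and the yaw is 105.2°. From these I get:

| Point | x, y (m) |
|---|---|
| Side squeeze | (0.538, 0.344) |
| Gate squeeze | (0.495, 0.236) |
| Hinge | (0.409, 0.212) |

Moving toward the side catch.

Emit:
{"op": "jog_arm", "data": {
  "increments": [
    {"dx": 0.8,"dy": -0.8,"dz": 0.1,"az": 0.2,"gripper": 1},
    {"dx": 0.8,"dy": -0.8,"dz": 0.1,"az": 0.2,"gripper": 1},
    {"dx": 0.8,"dy": -0.8,"dz": 0.1,"az": 0.2,"gripper": 1},
    {"dx": 0.8,"dy": -0.8,"dz": 0.1,"az": 0.2,"gripper": 1}
  ],
  "force": 20
}}

```text
$.increments[0]: bad value
```

Emit:
{"op": "jog_arm", "data": {
  "increments": [
    {"dx": 0.8,"dy": -0.8,"az": 0.214,"gripper": 1},
    {"dx": 0.8,"dy": -0.8,"az": 0.214,"gripper": 1},
    {"dx": 0.8,"dy": -0.8,"az": 0.214,"gripper": 1},
    {"dx": 0.8,"dy": -0.8,"az": 0.214,"gripper": 1}
  ]
}}

```text
$.increments[0]: bad value
```

Emit:
{"op": "jog_arm", "data": {
  "increments": [
    {"dx": 0.78,"dy": -0.75,"gripper": 1},
    {"dx": 0.78,"dy": -0.75,"gripper": 1},
    {"dx": 0.78,"dy": -0.75,"gripper": 1},
    {"dx": 0.78,"dy": -0.75,"gripper": 1},
    {"dx": 0.78,"dy": -0.75,"gripper": 1},
    {"dx": 0.78,"dy": -0.75,"gripper": 1}
  ]
}}

```text
$.increments[0]: bad value
```

Emit:
{"op": "jog_arm", "data": {
  "increments": [
    {"dx": 0.8,"dy": -0.8,"dz": 0.1,"ax": 0,"ay": 0,"az": 0.2,"gripper": 1},
    {"dx": 0.8,"dy": -0.8,"dz": 0.1,"ax": 0,"ay": 0,"az": 0.2,"gripper": 1},
    {"dx": 0.8,"dy": -0.8,"dz": 0.1,"ax": 0,"ay": 0,"az": 0.2,"gripper": 1},
    {"dx": 0.8,"dy": -0.8,"dz": 0.1,"ax": 0,"ay": 0,"az": 0.2,"gripper": 1}
  ],
  "force": 20
}}

```text
time: 0.5
eef_pos: [0.3518, 0.5271, 0.2684]
tcp_rot: [0.037, 0.999, -0.0, 0.001]
contact_force: [0.6, 0.1, -0.2]
opening: 0.996
finger_force: 0.0
```

Emit:
{"op": "jog_arm", "data": {
  "increments": [
    {"dx": 0.8,"dy": -0.8,"dz": 0,"ax": 0,"ay": 0,"az": 0.214,"gripper": 1},
    {"dx": 0.8,"dy": -0.8,"dz": 0,"ax": 0,"ay": 0,"az": 0.214,"gripper": 1},
    {"dx": 0.8,"dy": -0.8,"dz": 0,"ax": 0,"ay": 0,"az": 0.214,"gripper": 1},
    {"dx": 0.8,"dy": -0.8,"dz": 0,"ax": 0,"ay": 0,"az": 0.214,"gripper": 1}
  ]
}}

```text
time: 0.9
eef_pos: [0.4472, 0.4312, 0.2677]
tcp_rot: [-0.131, 0.991, -0.001, -0.0]
contact_force: [-0.0, -0.5, 0.2]
opening: 1.0
finger_force: 0.0
```

Emit:
{"op": "jog_arm", "data": {
  "increments": [
    {"dx": 0.78,"dy": -0.75,"dz": 0,"ax": 0,"ay": 0,"az": 0,"gripper": 1},
    {"dx": 0.78,"dy": -0.75,"dz": 0,"ax": 0,"ay": 0,"az": 0,"gripper": 1},
    {"dx": 0.78,"dy": -0.75,"dz": 0,"ax": 0,"ay": 0,"az": 0,"gripper": 1},
    {"dx": 0.78,"dy": -0.75,"dz": 0,"ax": 0,"ay": 0,"az": 0,"gripper": 1},
    {"dx": 0.78,"dy": -0.75,"dz": 0,"ax": 0,"ay": 0,"az": 0,"gripper": 1},
    {"dx": 0.78,"dy": -0.75,"dz": 0,"ax": 0,"ay": 0,"az": 0,"gripper": 1}
  ]
}}

```text
time: 1.5
eef_pos: [0.5371, 0.3453, 0.2679]
tcp_rot: [-0.134, 0.991, 0.0, -0.001]
contact_force: [-0.1, 0.4, -0.2]
opening: 1.0
finger_force: 0.0
```

```bash
python3 - <<'E'
from h import *
from scipy.spatial.transform import Rotation as R
s=get_state();r=R.from_quat(s['tcp_rot']).as_matrix();print(s['eef_pos'],np.degrees(np.arctan2(r[1,1],r[0,1])),r[:,2],s['contact_force'],s['time'])
c=imaging.read_camera('wrist');T=np.eye(4);T[:3,:3]=r;T[:3,3]=s['eef_pos']
W=cloud(c,T@c['mount']);np.save('wrist.npy',W);cv2.imwrite('pics/w1.png',c['frame'])
m=(W[...,2]>.172)&(W[...,2]<.205)
k,l,st,ce=cv2.connectedComponentsWithStats(m.astype(np.uint8))
for i in range(1,k):
    q=W[l==i]
    if len(q)>60: q=q[q[:,2]>.188] if (q[:,2]>.188).sum()>20 else q;print(st[i],q.mean(0).round(4),q.min(0).round(3),q.max(0).round(3),cv2.minAreaRect(q[:,:2].astype(np.float32)))
E
```

```text
[0.53707901 0.34525968 0.26792542] 105.34825968225664 [-1.10521053e-03  2.42931392e-04 -9.99999360e-01] [-0.137064    0.38356814 -0.19785289] 1.5
[ 60  77  59  16 870] [0.4873 0.2371 0.1933] [0.481 0.225 0.188] [0.494 0.248 0.196] ((0.4874493479728699, 0.2362792044878006), (0.007855068892240524, 0.024225367233157158), 15.232293128967285)
[ 69 133  56  18 853] [0.5175 0.2455 0.1932] [0.512 0.233 0.188] [0.524 0.256 0.196] ((0.5181732773780823, 0.2445840835571289), (0.007899623364210129, 0.024326978251338005), 15.655223846435547)
[210 191  17  47 654] [0.5426 0.3239 0.1934] [0.532 0.318 0.188] [0.555 0.33  0.196] ((0.5436632633209229, 0.32389184832572937), (0.024178320541977882, 0.008159946650266647), 15.719532012939453)
[263 191  14  46 586] [0.5339 0.3542 0.1935] [0.523 0.348 0.188] [0.547 0.361 0.196] ((0.5345780253410339, 0.3545428216457367), (0.023422621190547943, 0.007936827838420868), 15.801447868347168)
```

View pics/w1.png

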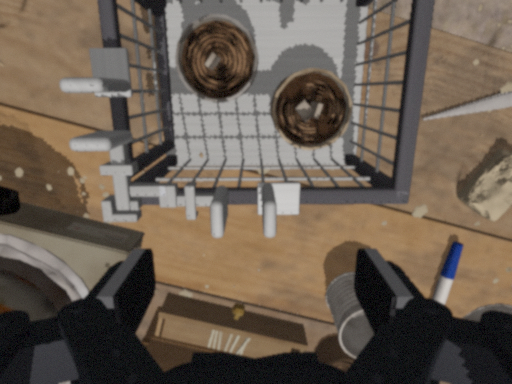

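The wrist view shows the side plates at about (218,210) and (268,210) px and the gate plates at (95,85) and (100,142). The wrist depth agrees with the earlier fit to within 2–3 mm, and the TCP is centred over the side catch. Descending, then squeezing.

Emit:
{"op": "jog_arm", "data": {
  "increments": [
    {"dx": 0,"dy": 0,"dz": -0.3,"ax": 0,"ay": 0,"az": 0,"gripper": 1},
    {"dx": 0,"dy": 0,"dz": -0.5,"ax": 0,"ay": 0,"az": 0,"gripper": 1},
    {"dx": 0,"dy": 0,"dz": -0.63,"ax": 0,"ay": 0,"az": 0,"gripper": 1},
    {"dx": 0,"dy": 0,"dz": -0.63,"ax": 0,"ay": 0,"az": 0,"gripper": 1},
    {"dx": 0,"dy": 0,"dz": -0.63,"ax": 0,"ay": 0,"az": 0,"gripper": 1}
  ]
}}

```text
time: 2.05
eef_pos: [0.5383, 0.3446, 0.1934]
tcp_rot: [-0.133, 0.991, 0.0, 0.0]
contact_force: [-0.4, 0.3, 0.8]
opening: 0.999
finger_force: 0.0
```

Emit:
{"op": "jog_arm", "data": {
  "increments": [
    {"dx": 0,"dy": 0,"dz": 0,"ax": 0,"ay": 0,"az": 0,"gripper": -1},
    {"dx": 0,"dy": 0,"dz": 0,"ax": 0,"ay": 0,"az": 0,"gripper": -1},
    {"dx": 0,"dy": 0,"dz": 0,"ax": 0,"ay": 0,"az": 0,"gripper": -1},
    {"dx": 0,"dy": 0,"dz": 0,"ax": 0,"ay": 0,"az": 0,"gripper": -1},
    {"dx": 0,"dy": 0,"dz": 0,"ax": 0,"ay": 0,"az": 0,"gripper": -1},
    {"dx": 0,"dy": 0,"dz": 0,"ax": 0,"ay": 0,"az": 0,"gripper": -1},
    {"dx": 0,"dy": 0,"dz": 0,"ax": 0,"ay": 0,"az": 0,"gripper": -1},
    {"dx": 0,"dy": 0,"dz": 0,"ax": 0,"ay": 0,"az": 0,"gripper": -1}
  ],
  "force": 20
}}

```text
time: 2.85
eef_pos: [0.5383, 0.3464, 0.1946]
tcp_rot: [-0.133, 0.991, 0.003, 0.001]
contact_force: [-2.5, 6.2, 3.8]
opening: 0.283
finger_force: 22.8
```

The opening is 24 mm, so the side catch is fully home. Releasing and lifting, then turning toward the gate.

Emit:
{"op": "jog_arm", "data": {
  "increments": [
    {"dx": 0,"dy": 0,"dz": 0,"ax": 0,"ay": 0,"az": 0,"gripper": 1},
    {"dx": 0,"dy": 0,"dz": 0,"ax": 0,"ay": 0,"az": 0,"gripper": 1},
    {"dx": 0,"dy": 0,"dz": 0,"ax": 0,"ay": 0,"az": 0,"gripper": 1},
    {"dx": 0,"dy": 0,"dz": 0,"ax": 0,"ay": 0,"az": 0,"gripper": 1},
    {"dx": 0,"dy": 0,"dz": 0,"ax": 0,"ay": 0,"az": 0,"gripper": 1},
    {"dx": 0,"dy": 0,"dz": 0.4,"ax": 0,"ay": 0,"az": 0,"gripper": 1},
    {"dx": 0,"dy": 0,"dz": 0.63,"ax": 0,"ay": 0,"az": 0,"gripper": 1},
    {"dx": 0,"dy": 0,"dz": 0.63,"ax": 0,"ay": 0,"az": 0,"gripper": 1},
    {"dx": 0,"dy": 0,"dz": 0.63,"ax": 0,"ay": 0,"az": 0,"gripper": 1}
  ]
}}

```text
time: 3.75
eef_pos: [0.5386, 0.3439, 0.2692]
tcp_rot: [-0.133, 0.991, 0.0, 0.001]
contact_force: [-0.0, -0.2, -0.8]
opening: 1.004
finger_force: 0.0
```

Emit:
{"op": "jog_arm", "data": {
  "increments": [
    {"dx": -0.35,"dy": -0.9,"dz": 0,"ax": 0,"ay": 0,"az": -1,"gripper": 1},
    {"dx": -0.35,"dy": -0.9,"dz": 0,"ax": 0,"ay": 0,"az": -1,"gripper": 1},
    {"dx": -0.35,"dy": -0.9,"dz": 0,"ax": 0,"ay": 0,"az": -1,"gripper": 1},
    {"dx": -0.35,"dy": -0.9,"dz": 0,"ax": 0,"ay": 0,"az": -1,"gripper": 1},
    {"dx": -0.35,"dy": -0.9,"dz": 0,"ax": 0,"ay": 0,"az": -1,"gripper": 1},
    {"dx": -0.35,"dy": -0.9,"dz": 0,"ax": 0,"ay": 0,"az": -1,"gripper": 1},
    {"dx": -0.35,"dy": -0.9,"dz": 0,"ax": 0,"ay": 0,"az": -1,"gripper": 1},
    {"dx": -0.35,"dy": -0.9,"dz": 0,"ax": 0,"ay": 0,"az": -1,"gripper": 1},
    {"dx": -0.35,"dy": -0.9,"dz": 0,"ax": 0,"ay": 0,"az": -1,"gripper": 1},
    {"dx": -0.35,"dy": -0.9,"dz": 0,"ax": 0,"ay": 0,"az": -1,"gripper": 1}
  ]
}}

```text
time: 4.75
eef_pos: [0.4953, 0.2355, 0.2658]
tcp_rot: [0.581, 0.814, -0.002, -0.001]
contact_force: [0.5, 0.3, -0.3]
opening: 1.002
finger_force: 0.0
```

Emit:
{"op": "jog_arm", "data": {
  "increments": [
    {"dx": 0,"dy": 0,"dz": 0,"ax": 0,"ay": 0,"az": 0,"gripper": 1},
    {"dx": 0,"dy": 0,"dz": 0,"ax": 0,"ay": 0,"az": 0,"gripper": 1},
    {"dx": 0,"dy": 0,"dz": 0,"ax": 0,"ay": 0,"az": 0,"gripper": 1}
  ]
}}

```text
time: 5.05
eef_pos: [0.496, 0.2358, 0.2674]
tcp_rot: [0.578, 0.816, -0.001, -0.0]
contact_force: [-0.2, 0.1, -0.5]
opening: 1.002
finger_force: 0.0
```

```bash
python3 - <<'E'
from h import *
from scipy.spatial.transform import Rotation as R
s=get_state();r=R.from_quat(s['tcp_rot']).as_matrix();print(s['eef_pos'],np.degrees(np.arctan2(r[1,1],r[0,1])),s['qpos'],s['time'])
c=imaging.read_camera('wrist');T=np.eye(4);T[:3,:3]=r;T[:3,3]=s['eef_pos']
W=cloud(c,T@c['mount']);cv2.imwrite('pics/w2.png',c['frame'])
m=(W[...,2]>.172)&(W[...,2]<.205)
k,l,st,ce=cv2.connectedComponentsWithStats(m.astype(np.uint8))
for i in range(1,k):
    q=W[l==i]; q=q[q[:,2]>.188]
    if len(q)>30: print(st[i],cv2.minAreaRect(q[:,:2].astype(np.float32)))
E
```

```text
[0.49597881 0.23576729 0.26742936] 19.446686508492874 [ 2.58963200e-01  6.27914605e-04  1.87517534e+00 -1.69159484e-05
  1.26736036e+00 -8.04403544e-02] 5.05
[ 370   28   59   23 1072] ((0.5348593592643738, 0.3546202480792999), (0.02365095354616642, 0.008287046104669571), 15.770718574523926)
[365  63  58  19 890] ((0.5394562482833862, 0.3382616639137268), (0.024207839742302895, 0.008029289543628693), 15.978249549865723)
[237 184  15  47 583] ((0.4876227080821991, 0.23631934821605682), (0.008029710501432419, 0.023195406422019005), 15.529239654541016)
[287 187  19  47 685] ((0.5184210538864136, 0.24504899978637695), (0.008189382962882519, 0.023169273510575294), 15.58092212677002)
```

View pics/w2.png

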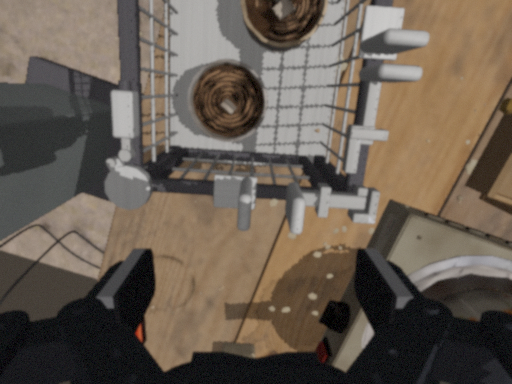

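The side catch plates are 17.0 mm apart, so it stayed squeezed home. The gate plates are at about (245,205) and (295,208) px. Trimming the yaw and descending on the gate catch.

Emit:
{"op": "jog_arm", "data": {
  "increments": [
    {"dx": 0,"dy": 0.012,"dz": 0,"ax": 0,"ay": 0,"az": -0.043,"gripper": 1},
    {"dx": 0,"dy": 0.012,"dz": -0.3,"ax": 0,"ay": 0,"az": -0.043,"gripper": 1},
    {"dx": 0,"dy": 0.012,"dz": -0.5,"ax": 0,"ay": 0,"az": -0.043,"gripper": 1},
    {"dx": 0,"dy": 0.012,"dz": -0.61,"ax": 0,"ay": 0,"az": -0.043,"gripper": 1},
    {"dx": 0,"dy": 0.012,"dz": -0.61,"ax": 0,"ay": 0,"az": -0.043,"gripper": 1},
    {"dx": 0,"dy": 0.012,"dz": -0.61,"ax": 0,"ay": 0,"az": -0.043,"gripper": 1}
  ]
}}

```text
time: 5.7
eef_pos: [0.4968, 0.2375, 0.1959]
tcp_rot: [0.605, 0.796, 0.0, 0.0]
contact_force: [0.4, 0.7, 0.2]
opening: 1.0
finger_force: 0.0
```

Emit:
{"op": "jog_arm", "data": {
  "increments": [
    {"dx": 0,"dy": 0,"dz": 0,"ax": 0,"ay": 0,"az": 0,"gripper": -1},
    {"dx": 0,"dy": 0,"dz": 0,"ax": 0,"ay": 0,"az": 0,"gripper": -1},
    {"dx": 0,"dy": 0,"dz": 0,"ax": 0,"ay": 0,"az": 0,"gripper": -1},
    {"dx": 0,"dy": 0,"dz": 0,"ax": 0,"ay": 0,"az": 0,"gripper": -1},
    {"dx": 0,"dy": 0,"dz": 0,"ax": 0,"ay": 0,"az": 0,"gripper": -1},
    {"dx": 0,"dy": 0,"dz": 0,"ax": 0,"ay": 0,"az": 0,"gripper": -1},
    {"dx": 0,"dy": 0,"dz": 0,"ax": 0,"ay": 0,"az": 0,"gripper": -1},
    {"dx": 0,"dy": 0,"dz": 0,"ax": 0,"ay": 0,"az": 0,"gripper": -1}
  ],
  "force": 30
}}

```text
time: 6.5
eef_pos: [0.4971, 0.2374, 0.1979]
tcp_rot: [0.605, 0.796, 0.001, 0.001]
contact_force: [-1.7, -0.7, 9.4]
opening: 0.273
finger_force: 31.5
```

```bash
python3 - <<'E'
from h import *
from scipy.spatial.transform import Rotation as R
s=get_state();r=R.from_quat(s['tcp_rot']).as_matrix();yaw=np.degrees(np.arctan2(r[1,1],r[0,1]));print(s['eef_pos'],yaw,s['contact_force'],s['opening'],s['time'])
p=s['eef_pos'][:2];h=np.array([.4085,.213]);d=p-h;print(np.hypot(*d),np.degrees(np.arctan2(d[1],d[0])))
for a in np.arange(.1,1.31,.1):
    c,n=np.cos(-a),np.sin(-a);q=h+np.array([[c,-n],[n,c]])@d
    print(round(a,2),((q-p)/.12).round(3),round(-a/(np.pi/2),3))
E
```

```text
[0.49710184 0.23741877 0.19792663] 15.491749685414039 [-1.65131635 -0.67764705  9.39891531] 0.2726511197112656 6.5
0.09190517627400788 15.40826688539369
0.1 [ 0.017 -0.075] -0.064
0.2 [ 0.026 -0.151] -0.127
0.3 [ 0.027 -0.227] -0.191
0.4 [ 0.021 -0.304] -0.255
0.5 [ 0.007 -0.379] -0.318
0.6 [-0.014 -0.452] -0.382
0.7 [-0.043 -0.524] -0.446
0.8 [-0.078 -0.591] -0.509
0.9 [-0.12  -0.655] -0.573
1.0 [-0.168 -0.715] -0.637
1.1 [-0.222 -0.769] -0.7
1.2 [-0.281 -0.818] -0.764
1.3 [-0.345 -0.86 ] -0.828
```

The gate catch is fully pinched. Swinging along the arc, first half.

Emit:
{"op": "jog_arm", "data": {
  "increments": [
    {"dx": 0.008,"dy": -0.037,"dz": 0,"ax": 0,"ay": 0,"az": -0.032,"gripper": -1},
    {"dx": 0.017,"dy": -0.075,"dz": 0,"ax": 0,"ay": 0,"az": -0.064,"gripper": -1},
    {"dx": 0.022,"dy": -0.113,"dz": 0,"ax": 0,"ay": 0,"az": -0.095,"gripper": -1},
    {"dx": 0.026,"dy": -0.151,"dz": 0,"ax": 0,"ay": 0,"az": -0.127,"gripper": -1},
    {"dx": 0.027,"dy": -0.189,"dz": 0,"ax": 0,"ay": 0,"az": -0.159,"gripper": -1},
    {"dx": 0.027,"dy": -0.227,"dz": 0,"ax": 0,"ay": 0,"az": -0.191,"gripper": -1},
    {"dx": 0.025,"dy": -0.265,"dz": 0,"ax": 0,"ay": 0,"az": -0.223,"gripper": -1},
    {"dx": 0.021,"dy": -0.304,"dz": 0,"ax": 0,"ay": 0,"az": -0.255,"gripper": -1},
    {"dx": 0.015,"dy": -0.341,"dz": 0,"ax": 0,"ay": 0,"az": -0.287,"gripper": -1},
    {"dx": 0.007,"dy": -0.379,"dz": 0,"ax": 0,"ay": 0,"az": -0.318,"gripper": -1}
  ],
  "force": 40
}}

```text
time: 7.5
eef_pos: [0.4978, 0.1926, 0.1979]
tcp_rot: [0.784, 0.621, 0.002, 0.0]
contact_force: [-2.9, 2.6, 10.0]
opening: 0.271
finger_force: 39.9
```

```bash
python3 - <<'E'
from h import *
from scipy.spatial.transform import Rotation as R
s=get_state();r=R.from_quat(s['tcp_rot']).as_matrix();yaw=np.degrees(np.arctan2(r[1,1],r[0,1]));print(s['eef_pos'],yaw,s['contact_force'],s['wrist_torque'],s['opening'],s['qpos'])
d=s['eef_pos'][:2]-[.4085,.213];print(np.hypot(*d),np.degrees(np.arctan2(d[1],d[0])))
c=imaging.read_camera('top');f=c['frame'][150:270,165:325];cv2.imwrite('pics/t2.png',cv2.resize(f,None,fx=4,fy=4))
E
```

```text
[0.49781591 0.1925774  0.19794362] -13.232889006279583 [-2.91286971  2.64282382 10.03670739] [0.30872608 0.0620694  0.0667214 ] 0.2707433188191787 [1.78421102e-01 3.03312828e-02 1.97725756e+00 1.32971559e-03
 1.13123541e+00 4.08812127e-01]
0.09162103362603007 -12.879595913641563
```

View pics/t2.png

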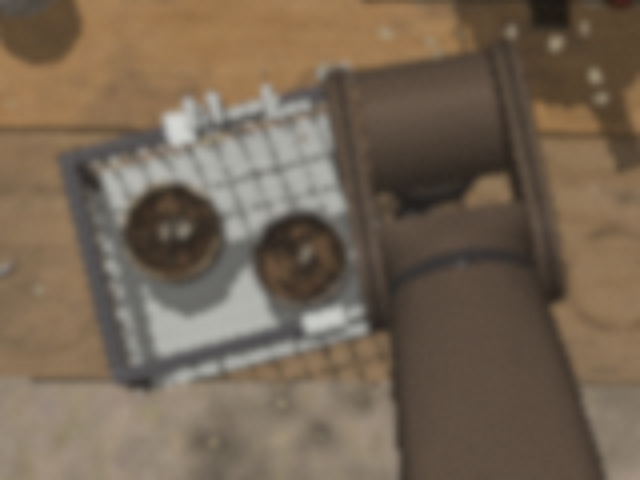

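The arm hides the gate in the picture, at around (380,250) px. The grip width is unchanged, forces are low, and the TCP is on the 92 mm arc. Continuing to 1.25 rad.

Emit:
{"op": "jog_arm", "data": {
  "increments": [
    {"dx": -0.009,"dy": -0.037,"dz": 0,"ax": 0,"ay": 0,"az": -0.032,"gripper": -1},
    {"dx": -0.021,"dy": -0.073,"dz": 0,"ax": 0,"ay": 0,"az": -0.064,"gripper": -1},
    {"dx": -0.034,"dy": -0.11,"dz": 0,"ax": 0,"ay": 0,"az": -0.096,"gripper": -1},
    {"dx": -0.05,"dy": -0.145,"dz": 0,"ax": 0,"ay": 0,"az": -0.128,"gripper": -1},
    {"dx": -0.067,"dy": -0.179,"dz": 0,"ax": 0,"ay": 0,"az": -0.16,"gripper": -1},
    {"dx": -0.085,"dy": -0.212,"dz": 0,"ax": 0,"ay": 0,"az": -0.191,"gripper": -1},
    {"dx": -0.105,"dy": -0.244,"dz": 0,"ax": 0,"ay": 0,"az": -0.223,"gripper": -1},
    {"dx": -0.127,"dy": -0.276,"dz": 0,"ax": 0,"ay": 0,"az": -0.255,"gripper": -1},
    {"dx": -0.15,"dy": -0.306,"dz": 0,"ax": 0,"ay": 0,"az": -0.287,"gripper": -1},
    {"dx": -0.175,"dy": -0.336,"dz": 0,"ax": 0,"ay": 0,"az": -0.319,"gripper": -1}
  ]
}}

```text
time: 8.55
eef_pos: [0.4769, 0.1529, 0.198]
tcp_rot: [0.914, 0.407, 0.002, -0.001]
contact_force: [-1.3, 5.7, 8.7]
opening: 0.268
finger_force: 40.9
```

Emit:
{"op": "jog_arm", "data": {
  "increments": [
    {"dx": -0.026,"dy": -0.027,"dz": 0,"ax": 0,"ay": 0,"az": -0.032,"gripper": -1},
    {"dx": -0.054,"dy": -0.054,"dz": 0,"ax": 0,"ay": 0,"az": -0.063,"gripper": -1},
    {"dx": -0.083,"dy": -0.079,"dz": 0,"ax": 0,"ay": 0,"az": -0.095,"gripper": -1},
    {"dx": -0.113,"dy": -0.103,"dz": 0,"ax": 0,"ay": 0,"az": -0.127,"gripper": -1},
    {"dx": -0.145,"dy": -0.125,"dz": 0,"ax": 0,"ay": 0,"az": -0.159,"gripper": -1},
    {"dx": -0.145,"dy": -0.125,"dz": 0,"ax": 0,"ay": 0,"az": -0.159,"gripper": -1},
    {"dx": -0.145,"dy": -0.125,"dz": 0,"ax": 0,"ay": 0,"az": -0.159,"gripper": -1},
    {"dx": -0.145,"dy": -0.125,"dz": 0,"ax": 0,"ay": 0,"az": -0.159,"gripper": -1}
  ]
}}

```text
time: 9.35
eef_pos: [0.4599, 0.1382, 0.1979]
tcp_rot: [0.957, 0.29, 0.003, -0.001]
contact_force: [0.6, 7.3, 8.2]
opening: 0.27
finger_force: 41.2
```

```bash
python3 - <<'E'
from h import *
from scipy.spatial.transform import Rotation as R
s=get_state();r=R.from_quat(s['tcp_rot']).as_matrix();yaw=np.degrees(np.arctan2(r[1,1],r[0,1]));print(s['eef_pos'],yaw,s['contact_force'],s['wrist_torque'],s['opening'],s['dq'].round(4))
d=s['eef_pos'][:2]-[.4085,.213];print(np.hypot(*d),np.degrees(np.arctan2(d[1],d[0])))
c=imaging.read_camera('wrist');cv2.imwrite('pics/w3.png',c['frame'])
f=imaging.read_camera('scene')['frame'][95:245,190:340];cv2.imwrite('pics/s3.png',np.hstack([cv2.resize(f,(384,384)),c['frame'][:,50:462]]))
E
```

```text
[0.45992653 0.13824833 0.1979464 ] -56.22595825154823 [0.5979236  7.2951844  8.21641955] [ 0.4267721  -0.05902524 -0.15176589] 0.27008493260301497 [-0.0003  0.0014 -0.0005 -0.0006  0.0014 -0.0019]
0.09073312061635194 -55.473391197634655
```

View pics/s3.png

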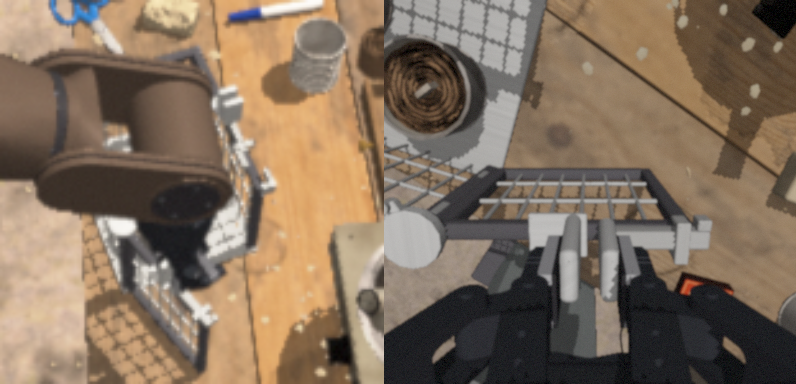

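The scene view shows the gate swung wide, with its lower end near (200,345) px. The wrist view shows both catch plates between the pads at about (570,260) and (608,260). The gate is at about 1.24 rad, at rest and pinched, so I'm handing in.

```bash
python3 -c "
from plant import job;print(job.sign_off())"
```

```text
the job is handed in; nothing more can be done
None
```

The side catch is squeezed home and the gate is held still by its pinched catch at about 1.24 rad; no other bench items were touched, and the job is handed in at about 9.5 s of the 38 s (sign-off gave no verdict).

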